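# Lay the tall jewellery case down inside the leather inlay

## Task

Two closed jewellery cases stand at opposite ends of the stitched leather rectangle on the bench: tip the taller one over into the rectangle, so that it comes down flat on its broad face, wholly inside the outer edge of the rectangle. It stands a little too far out, so first push it near its foot, still standing, until its leading foot is over the rectangle, then push it near its top, towards the middle of the rectangle, until it topples; it must come down inside, not be shoved in once it is lying. Only push with the fingers, never lift it, and leave the shorter case and everything else on the bench as they are.

Things in the scene. Friction and masses are not known exactly. Their poses are not given: they have to be found in the camera images.
- inlay: Dark brown leather rectangle with a pale stitched border, let flush into the bench (nothing to bump against): 130 mm along its x, 200 mm along its y, outer edge of the border included. Origin at its centre on the bench top (z = 0), z up. The two cases stand beyond its two short (130 mm) ends, one at -y and one at +y, either way round, front faces 10 to 60 mm outside the edge.
- tall_case: Taller blue-grey closed box: 80 mm wide (x), 50 thick (y), 150 tall (z), 140-280 g, standing on its 80 x 50 end, thickness along the rectangle's long side within 10 degrees. Origin: centre of its foot end, z along its height. Pushed on a broad face within 20 mm of the bench it slides; above 100 mm it tips about its far foot edge, falls by itself beyond 19 degrees and then reaches 150 mm on from that edge.
- foot_a (a point): Point on the tall case: -x corner of its foot end, mid-thickness (40 mm from its origin).
- foot_b (a point): Point on the tall case: +x corner of its foot end, mid-thickness (40 mm from its origin).
- head_a (a point): Point on the tall case: -x corner of its top end, mid-thickness, 150 mm above foot_a while it stands. In a low push with an upright hand the gripper's wider body can meet the upper case first and tip it: lean the hand back.
- head_b (a point): Point on the tall case: +x corner of its top end, mid-thickness, 150 mm above foot_b while it stands.
- short_case: Plain blue-grey closed box, the shorter of the two: 80 mm wide (x), 45 mm thick (y), 95 mm tall, standing; origin at the centre of its underside. Not to be disturbed.
- loupe: Folding loupe, olive, 55 mm long, 18 mm high, lying beside the -x long side of the rectangle, 105 to 125 mm from its centre line; origin under its middle. Bystander.
- brass_weight: Brass weight with a knob, 30 mm diameter, 42 mm high, beside the +x long side of the rectangle, 100 to 115 mm from its centre line; origin under its centre. Bystander.
- ring_box: Open ring box, 70 x 70 mm, raised lid 62 mm high, at the far right of the bench. Bystander.
- hammer: Small hammer, 200 mm long, lying at the far side of the bench. Bystander.
- jar: Amber glass jar with a steel cap, 56 mm diameter, 70 mm high, at the far left. Bystander.
- dish: White ceramic dish, 90 mm diameter, 18 mm high, at the left. Bystander.
- screwdriver: Screwdriver, 150 mm long, lying at the right. Bystander.
Not all that is in view belongs to the job. Leave any pink look-alike of the tall_case alone.

How it is judged (in metres and radians):
On the way, in this order (a step that is already met when the one before it is completed fails the run):
1. the tall case, still standing, has been slid until its foot overlaps the rectangle (angle between tall_case's own z axis and vertical below 0.12 rad and y of tall_case in the frame of inlay between -0.127 and 0.127 m), for 0.1 s.
2. the tall case has come down flat inside the rectangle (angle between tall_case's own z axis and vertical between 1.5 and 1.64 rad and height (world z) of tall_case below 0.032 m and x of foot_a in the frame of inlay between -0.069 and 0.069 m and y of foot_a in the frame of inlay between -0.104 and 0.104 m and x of foot_b in the frame of inlay between -0.069 and 0.069 m and y of foot_b in the frame of inlay between -0.104 and 0.104 m and x of head_a in the frame of inlay between -0.069 and 0.069 m and y of head_a in the frame of inlay between -0.104 and 0.104 m and x of head_b in the frame of inlay between -0.069 and 0.069 m and y of head_b in the frame of inlay between -0.104 and 0.104 m), for 0.2 s.
At the end, for the whole second after the job is handed in: The tall case lies at rest flat on a broad face (within 4 degrees), all four corners of its outline within the rectangle's outer edge (4 mm over is allowed); the short case is within 15 mm of its start and upright, every bystander within 20 mm of its start (all of step 2 and linear speed of tall_case below 0.02 m/s and distance of short_case from where it was at the start of the episode below 0.015 m and angle between short_case's own z axis and vertical below 0.1 rad and distance of each of loupe, brass_weight, ring_box, hammer, jar, dish, screwdriver from where it was at the start of the episode below 0.02 m); the robot touches nothing.
It fails at once if the tall case is lifted off the bench (height (world z) of tall_case above 0.042 m).
It fails at once if the tall case is lifted off the bench while upright (height (world z) of tall_case above 0.01 m and angle between tall_case's own z axis and vertical below 0.1 rad).
It fails at once if the tall case lies with a corner more than 4 mm outside the rectangle (angle between tall_case's own z axis and vertical above 1.5 rad and not (x of foot_a in the frame of inlay between -0.069 and 0.069 m and y of foot_a in the frame of inlay between -0.104 and 0.104 m and x of foot_b in the frame of inlay between -0.069 and 0.069 m and y of foot_b in the frame of inlay between -0.104 and 0.104 m and x of head_a in the frame of inlay between -0.069 and 0.069 m and y of head_a in the frame of inlay between -0.104 and 0.104 m and x of head_b in the frame of inlay between -0.069 and 0.069 m and y of head_b in the frame of inlay between -0.104 and 0.104 m)).
It fails at once if the short case is shifted by more than 15 mm or tipped (distance of short_case from where it was at the start of the episode above 0.015 m or angle between short_case's own z axis and vertical above 0.3 rad).
It fails at once if a bystander is shifted by more than 20 mm (distance of any of loupe, brass_weight, ring_box, hammer, jar, dish, screwdriver from where it was at the start of the episode above 0.02 m).
It also fails if it takes over 45 s, if anything falls off the work surface, if the arm or the gripper's body presses on something with over 40 N, if the wrist force passes 120 N, or if a joint passes its speed limit or range.

## Robot

A 6-joint arm with a two-finger parallel gripper is mounted at the origin on the work surface. World frame = base frame: x ahead of the robot, y to its left, z up, the work surface at z = 0. Lengths are in mm, angles in rad, forces in N, time in s.
With the tool pointing down it reaches from about 350 to 975 mm from the base axis. Payload 7.1 kg.
Tool frame: the origin (TCP) lies at the very end of the fingers, on their centre line; the grasp point (between the pads) lies 19 mm behind it (bot.pinch_z is the distance from the TCP to the grasp point, in mm); z points along the fingers, y is the direction in which the jaws open and shut (so a half turn about z gives the same grasp; the last joint's range is limited). The gripper opens to 88 mm and grips with 3 to 60 N. Pads are 20 mm wide; open, the fingers measure 115 mm over their backs; the gripper's body (75 mm by 178 mm) begins 61 mm behind the grasp point.
Start: joints at [1.248, 0.423, 1.63, -0, 1.089, -0.019], TCP at [186.936, 596.372, 222.675] pointing down, gripper open.
Joint ranges: [-3, 3], [-0.9, 2.11], [0.09, 2.58], [-1.31, 4.45], [0.11, 2.69], [-2.54, 2.54]. Speed limits (rad/s): [2.39, 2.39, 3.01, 3.14, 3.14, 3.14].

## Interface

Orientations are given as a unit quaternion [x, y, z, w].
In Python, from cell import bot, eyes gives the robot as it stands.
- The arm moves only by the tool jog_arm, never from a script. Its argument "targets" is a list of rows, each a list of 2 entries, a list of its own where there are three numbers: the shift along the tool's x, y, z in cm, then the turn, a rotation vector about the tool's x, y, z in degrees. In form: [[[x, y, z], [wx, wy, wz]], ...]. A call has 1 to 8 rows; each row shifts and turns the pose as measured when the row begins, along the tool's axes as they then stand; what a row does not reach is not made up. A row lasts 1/10 s, in which the tool goes at most 50 mm and 8.59 degrees, less where a joint would pass 70% of its speed; a pose out of reach is approached as far as the arm can. A call with a gripper value outside its range is refused whole. "claw" is the opening, from -1 (shut) to 1 (fully open), set as the call begins (left out, the last holds). The fingers move at their own pace and stop on an object; the grip force is fixed at half the most. Time passes only in rows, so rows that do not move let the fingers close. It gives the time, the measured TCP pose, the force and the opening at its end, in the units of the state.
- bot.get_state(): the state, without advancing time (a new reading comes with each control period).
- eyes.snapshot(name): name is "side" or "top" or "wrist"; returns a dict with "img" (480x640x3 uint8, red, green, blue), "range_z" (480x640 float32, mm along the optical axis (not along the pixel's ray), 0 where there is no reading), "intrinsics" (3x3 intrinsics, pixels), "position" and "rotation" of the camera in the world; the wrist camera has in their place "tool_from_camera" (4x4, takes a point from camera to tool coordinates, whose origin is the TCP and whose axes are the flange's). Camera axes: x right, y down, z forward; pixel columns grow to the right and rows downward; lengths in mm; the calibration is good to about 2 mm. The wrist camera is an equidistant fisheye: a pixel r from the principal point sees the ray r / f radians off the axis. A picture is of the moment at which its call begins: read the wrist's pose just before it.
- bot.close_job(): hands the job in, once; it reports no verdict.
The state is a dict: "time": time; "q": joint angles; "joint_vel": joint speeds; "joint_torque": joint torques, N m; "tcp_pos": TCP position; "ee_rot": TCP orientation; "wrist_force": force on the tool from outside, world axes, zero at the start; "wrist_torque": the same for the moment, N m; "opening": opening from 0.0 (shut) to 1.0 (fully open).
Only numpy, scipy, OpenCV 4.12 (cv2) and the standard library are available. Lean on these libraries where they do the work, as an engineer would, in place of code of your own. Each camera call takes 0.05 s, during which the arm holds its last target. There are 200 camera calls.

## Working session

There is one attempt and no reset: what is moved stays moved. The work goes in short steps, Python scripts to look and compute and a tool call to move; the robot and the scene stay as the last step left them, time stands still between calls to the robot, and variables do not carry over. Pictures are saved under pics/ and viewed, about 8 in all and at most 12, crops included, and the job is handed in when it is done.

Besides the shell and the picture viewer there is one more tool, called after "Request:" as name(argument=value, ...) on one line, values as JSON. jog_arm: Moves the arm, as the interface text tells. Its arguments: {"type":"object","properties":{"targets":{"type":"array","items":{"type":"array"}},"claw":{"type":"number"}},"required":["targets"]}

```bash
ls; mkdir -p pics
python3 - <<'E'
from cell import bot, eyes
import cv2, pickle
s=bot.get_state(); print(s)
for n in ("top","side"):
    d=eyes.snapshot(n); pickle.dump(d,open(f"{n}0.pkl","wb"))
    cv2.imwrite(f"pics/{n}0.png",d["img"][:,:,::-1]); print(n,d["intrinsics"],d["position"],d["rotation"])
E
```

```text
pics
{'time': 0.0, 'q': array([ 1.24800349e+00,  4.23824575e-01,  1.63067717e+00,  1.37019701e-05,
        1.08857194e+00, -1.90135446e-02]), 'joint_vel': array([ 0.00072091, -0.00067739, -0.00212027, -0.00225609,  0.0012984 ,
       -0.00052933]), 'joint_torque': array([-1.80122373e-03, -5.44649506e+01, -2.73658633e+01,  6.43093348e-02,
        2.30150786e-02, -1.29449654e-04]), 'tcp_pos': array([186.76346956, 595.87554517, 221.9168827 ]), 'ee_rot': array([ 1.51309396e-01,  9.88486175e-01, -7.28696175e-04, -1.31920402e-04]), 'wrist_force': array([-0.18963196, -0.65697575,  0.32721279]), 'wrist_torque': array([-0.05859408, -0.03977222,  0.03058171]), 'opening': 1.0007909601145506}
top [[578.76269256   0.         314.01376556]
 [  0.         578.76269256 252.46741871]
 [  0.           0.           1.        ]] [ 476.27690406   -7.66284521 1364.23061898] [-0.70224121  0.71010317 -0.0301256   0.04127004]
side [[607.40617773   0.         324.07519479]
 [  0.         607.40617773 238.13679106]
 [  0.           0.           1.        ]] [ 389.29007928 -971.75890897 1103.9030442 ] [ 0.9199     -0.09042207  0.03829179 -0.37965981]
```

View pics/top0.png

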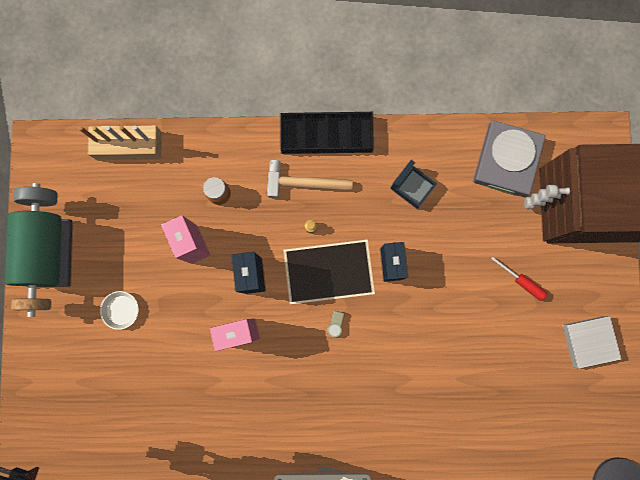

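View pics/side0.png

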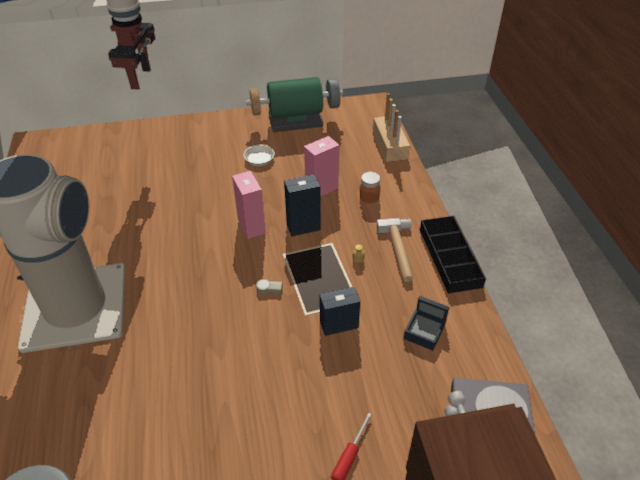

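Top view: the inlay is at about (329,271). The dark tall case is at (247,272), +y side, and the shorter one is at (394,261). Candidates for the target are the dark box at (247,272), the dark box at (394,261), and the pink ones at (183,237) and (233,334). I choose (247,272) and will check it by depth height.

```bash
cat > h.py <<'E'
import numpy as np, cv2
from scipy.spatial.transform import Rotation as R
def cloud(d):
    K=d["intrinsics"]; z=d["range_z"]; v,u=np.mgrid[:480,:640]
    p=np.stack([(u-K[0,2])*z/K[0,0],(v-K[1,2])*z/K[1,1],z],-1)
    q=np.array(d["rotation"]); M=R.from_quat(q).as_matrix() if q.size==4 else q
    return p@M.T+d["position"]
def rect(P):
    (c,s,a)=cv2.minAreaRect(P.astype(np.float32)); return np.round(c,1),np.round(s,1),round(a,2),np.round(cv2.boxPoints((c,s,a)),1).tolist()
E
python3 - <<'E'
import pickle; from h import *
d=pickle.load(open("top0.pkl","rb")); W=cloud(d); im=d["img"].astype(int)
z=W[...,2]; print("bench z",np.median(z[380:420,100:300]))
dark=im.max(2)<75
u=np.mgrid[:480,:640][1]; v=np.mgrid[:480,:640][0]
def box(n,m):
    k,l,st,_=cv2.connectedComponentsWithStats(m.astype(np.uint8)); 
    i=1+np.argmax(st[1:,4]); P=W[l==i]; print(n,len(P),"z",np.median(P[:,2]),rect(P[:,:2]))
roi=lambda a,b,c,e:(u>a)&(u<b)&(v>c)&(v<e)
pale=(im.min(2)>140)
box("inlay",roi(278,380,235,308)&(pale|dark)&(abs(z)<8))
box("tall",roi(225,270,245,300)&(z>135))
box("short",roi(375,415,235,290)&(z>82))
box("pinkA",roi(150,215,210,270)&(z>80))
box("pinkB",roi(200,262,310,355)&(z>80))
box("loupe",roi(320,350,308,342)&(z>5))
box("brass",roi(300,320,215,236)&(z>8))
box("jar",roi(195,235,170,205)&(z>8))
crop=np.hstack([cv2.resize(d["img"][225:315,150:420],None,fx=2.9,fy=2.9,interpolation=cv2.INTER_CUBIC)])
cv2.imwrite("pics/crop.png",crop[:,:,::-1])
E
```

```text
bench z 0.08015433077628131
inlay 4339 z 1.138252950503329 (array([569.8, -20.1]), array([130.2, 201.2]), 6.47, [[493.79998779296875, 72.5999984741211], [516.4000244140625, -127.30000305175781], [645.7999877929688, -112.69999694824219], [623.0999755859375, 87.19999694824219]])
tall 929 z 150.09314279352975 (array([544.8,  86.3]), array([214.7,  89.6]), 76.54, [[476.29998779296875, -7.699999809265137], [563.4000244140625, -28.5], [613.2999877929688, 180.3000030517578], [526.2000122070312, 201.10000610351562]])
short 770 z 95.20833223564716 (array([557.1, -95.1]), array([ 86.3, 221.8]), 21.5, [[476.29998779296875, -7.699999809265137], [557.5999755859375, -214.10000610351562], [637.7999877929688, -182.39999389648438], [556.5, 23.899999618530273]])
pinkA 1170 z 149.26563552871914 (array([553.1, 175. ]), array([387.9,  81.5]), 55.31, [[409.20001220703125, 38.70000076293945], [476.29998779296875, -7.699999809265137], [697.0, 311.29998779296875], [630.0, 357.70001220703125]])
pinkB 1014 z 149.74602487614925 (array([447. , 108.5]), array([ 49.8, 239.5]), 12.94, [[395.8999938964844, 219.60000610351562], [449.5, -13.800000190734863], [498.0, -2.700000047683716], [444.3999938964844, 230.6999969482422]])
loupe 317 z 17.27181744553377 (array([446.2, -31.4]), array([47.6, 60. ]), 89.82, [[416.1000061035156, -55.099998474121094], [476.1000061035156, -55.29999923706055], [476.29998779296875, -7.699999809265137], [416.20001220703125, -7.5]])
brass 137 z 30.21218024013183 (array([675. ,  18.7]), array([28.4, 28.8]), 30.75, [[655.4000244140625, 23.799999237060547], [670.0999755859375, -0.8999999761581421], [694.5, 13.600000381469727], [679.7999877929688, 38.29999923706055]])
jar 561 z 68.2912356824886 (array([636.3, 114.2]), array([398.4,  54.9]), 45.13, [[476.29998779296875, -7.699999809265137], [515.2000122070312, -46.400001525878906], [796.2000122070312, 236.0], [757.4000244140625, 274.70001220703125]])
```

View pics/crop.png

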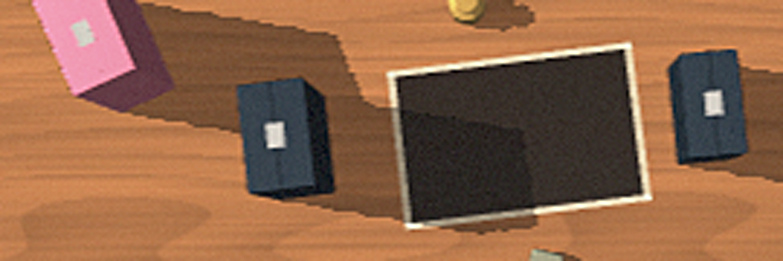

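The crop confirms it: the dark box at left has the larger side face and the pinks are distinct. The zero-depth pixels need filtering out.

```bash
cat >> h.py <<'E'
v_,u_=np.mgrid[:480,:640]
roi=lambda a,b,c,e:(u_>a)&(u_<b)&(v_>c)&(v_<e)
def box(n,m,W):
    m=cv2.morphologyEx((m&(W[...,2]<400)).astype(np.uint8),cv2.MORPH_OPEN,np.ones((3,3)))
    k,l,st,_=cv2.connectedComponentsWithStats(m)
    P=W[l==1+np.argmax(st[1:,4])]; r=rect(P[:,:2]); print(n,len(P),"z",round(np.median(P[:,2]),1),*r); return r
E
python3 - <<'E'
import pickle; from h import *
d=pickle.load(open("top0.pkl","rb")); W=cloud(d); z=W[...,2]
for n,r,h in (("tall",(225,270,245,300),135),("short",(375,415,235,290),82),("pinkA",(150,215,210,270),135),("pinkB",(200,262,310,355),135),("loupe",(320,350,308,342),5),("jar",(195,235,170,205),40)):
    box(n,roi(*r)&(z>h),W)
# inlay frame
ci=np.array([569.8,-20.1]); a=np.arctan2(87.2-72.6,623.1-493.8); print("inlay yaw",np.degrees(a))
E
```

```text
tall 922 z 150.1 [561.5 156.5] [80.3 50.4] 6.48 [[518.7999877929688, 177.0], [524.5, 126.9000015258789], [604.2999877929688, 136.0], [598.5999755859375, 186.10000610351562]]
short 753 z 95.2 [ 585.8 -168.6] [80.2 45.9] 4.47 [[544.0999755859375, -148.8000030517578], [547.7000122070312, -194.60000610351562], [627.5999755859375, -188.39999389648438], [624.0, -142.60000610351562]]
pinkA 927 z 150.0 [637.6 297. ] [80.7 50.8] 23.15 [[590.5, 304.5], [610.4000244140625, 257.79998779296875], [684.7000122070312, 289.5], [664.7000122070312, 336.20001220703125]]
pinkB 925 z 150.0 [429.2 185.9] [49.4 80.8] 13.43 [[395.79998779296875, 219.39999389648438], [414.5, 140.8000030517578], [462.6000061035156, 152.3000030517578], [443.79998779296875, 230.89999389648438]]
loupe 301 z 17.4 [447.2 -34.9] [31.5 59.1] 80.81 [[415.5, -45.70000076293945], [473.8999938964844, -55.20000076293945], [478.8999938964844, -24.100000381469727], [420.5, -14.600000381469727]]
jar 454 z 69.3 [758.2 236.9] [49.2 52.1] 64.36 [[724.0, 226.0], [771.0, 203.39999389648438], [792.2999877929688, 247.6999969482422], [745.2999877929688, 270.29998779296875]]
inlay yaw 6.442305816676395
```

```bash
cat > plan.py <<'E'
from h import *
# vertical boxes: cx,cy,hx,hy,yaw,height
OB=dict(case=(561.5,156.5,40,25,6.45,150),pA=(637.6,297,40,25,23.15,150),pB=(429.2,185.9,25,40,13.43,150))
def sd(P,o):
    c,s=np.cos(np.radians(o[4])),np.sin(np.radians(o[4])); d=P[:,:2]-o[:2]
    q=np.c_[abs(d@[c,s])-o[2],abs(d@[-s,c])-o[3],P[:,2]-o[5]]
    return (np.linalg.norm(np.maximum(q,0),axis=1)+np.minimum(q.max(1),0)).min()
def grid(x,y,z0,z1,n=12):
    g=np.stack(np.meshgrid(np.linspace(-x,x,6),np.linspace(-y,y,n),np.linspace(z0,z1,10)),-1).reshape(-1,3); return g
F=grid(10,13.5,-80,0); B=np.vstack([grid(37.5,89,-200,-80),grid(45,45,-330,-200)])
a=np.radians(6.45); ex=np.array([np.cos(a),np.sin(a),0]); ey=np.array([-np.sin(a),np.cos(a),0])
def evalpose(M,off=0,verbose=False):
    f=F@M.T; f=f+[0,0,4-f[:,2].min()]; lead=(f@ey).min(); i=np.where(f@ey<lead+.5)[0]
    hc=f[i,2].max() ; xm=(f[i]@ex).mean()
    face=np.array([561.5,156.5,0])+25*ey+off*ex
    t=face-lead*ey-xm*ex; tz=(4-(F@M.T)[:,2].min()); t=t+[0,0,tz]
    b=B@M.T+t; ff=F@M.T+t
    r=[sd(b,OB['case']),sd(b,OB['pA']),sd(b,OB['pB']),sd(ff,OB['pA']),sd(ff,OB['pB']),b[:,2].min()]
    return r,hc,t
E
python3 - <<'E'
from plan import *
rng=np.random.default_rng(0); best=[]
for k in range(12000):
    th=rng.uniform(10,65); ph=rng.uniform(-180,180); ro=rng.uniform(-90,90)
    M=(R.from_euler('z',ph,degrees=True)*R.from_euler('y',180+th,degrees=True)*R.from_euler('z',ro,degrees=True)).as_matrix()
    r,hc,t=evalpose(M)
    if hc>30: continue
    best.append((min(r),th,ph,ro,hc,r,t))
best.sort(key=lambda b:-b[0])
for b in best[:8]: print(*[np.round(x,1) for x in b[:5]],np.round(b[5],0),np.round(b[6],0))
E
```

```text
4.3 46.1 94.6 87.5 24.1 [ 5.  4. 67. 45. 90.  4.] [557. 191.  14.]
2.0 43.9 126.0 64.2 26.9 [ 2. 12.  3. 69. 61.  6.] [554. 193.  15.]
2.0 45.6 100.9 -76.1 26.2 [ 2.  6. 38. 54. 83.  3.] [552. 191.  15.]
1.9 45.9 109.7 -71.6 26.9 [ 2.  9. 36. 56. 84.  2.] [560. 191.  15.]
1.9 46.4 123.3 59.5 28.2 [10.  7.  2. 69. 62.  2.] [554. 192.  16.]
1.3 47.9 111.0 89.3 24.2 [ 2. 26. 61. 55. 89.  1.] [565. 193.  14.]
1.1 46.5 115.2 63.7 28.0 [ 6.  4. 22. 62. 73.  1.] [557. 193.  16.]
1.1 45.6 96.2 83.4 24.8 [ 3.  1. 77. 41. 97.  4.] [564. 192.  14.]
```

Run:
```python
from h import *; import pickle
from cell import bot,eyes
d=eyes.snapshot("side"); W=cloud(d); s=bot.get_state()
T=R.from_quat(s["ee_rot"]); P=W[roi(60,200,0,120)]; P=P[(P[:,2]<900)]
L=T.inv().apply(P-s["tcp_pos"]); L=L[(np.abs(L[:,:2])<150).all(1)]
for a in range(-300,10,20):
    q=L[(L[:,2]>=a)&(L[:,2]<a+20)]
    if len(q)>3: print(a,len(q),np.percentile(q[:,:2],[1,99],axis=0).round(0).ravel())
```

```text
-240 178 [-38. -43.  29.  -9.]
-220 278 [-41. -45.  35.   9.]
-200 167 [-39. -44.  24.   9.]
-180 310 [-38. -49.  35.  12.]
-160 139 [-30. -48.  21.   8.]
-140 461 [-34. -93.  28.  85.]
-120 371 [-36. -93.  30.  85.]
-100 322 [-36. -87.  31.  76.]
-80 61 [-22. -80.  28.  54.]
-60 112 [-14. -63.  12.  58.]
-40 111 [-13. -60.  12.  52.]
-20 112 [-14. -59.  11.  49.]
0 6 [-10. -53.  12.  50.]
```

```bash
sed -i 's/^F=grid.*/F=grid(10,13.5,-80,0); B=np.vstack([grid(37.5,91,-147,-80),grid(45,48,-260,-147),grid(55,55,-380,-260)])/' plan.py
python3 - <<'E'
from plan import *
rng=np.random.default_rng(0); best=[]
for k in range(15000):
    th=rng.uniform(10,65); ph=rng.uniform(0,180); ro=rng.uniform(-90,90)
    M=(R.from_euler('z',ph,degrees=True)*R.from_euler('y',180+th,degrees=True)*R.from_euler('z',ro,degrees=True)).as_matrix()
    r,hc,t=evalpose(M)
    if hc>30: continue
    best.append((min(r),th,ph,ro,hc,r,t))
best.sort(key=lambda b:-b[0])
for b in best[:12]: print(*[np.round(x,1) for x in b[:5]],np.round(b[5],0),np.round(b[6],0))
print()
for b in [b for b in best if abs(b[3])<15][:8]: print(*[np.round(x,1) for x in b[:5]],np.round(b[5],0),np.round(b[6],0))
E
```

```text
3.6 44.4 122.4 60.7 27.3 [ 4.  6.  4. 68. 64.  4.] [554. 193.  16.]
2.6 45.3 123.4 61.1 27.7 [ 6.  7.  3. 68. 63.  3.] [554. 192.  16.]
1.8 46.2 93.5 -86.4 24.4 [ 2.  2. 51. 49. 82.  2.] [551. 191.  14.]
1.6 45.5 112.1 65.4 27.4 [ 2.  2. 31. 59. 78.  2.] [558. 193.  16.]
1.2 43.4 120.2 61.8 26.8 [ 1.  5.  9. 66. 67.  6.] [555. 193.  15.]
1.0 43.8 120.2 55.5 27.2 [ 7.  1.  2. 67. 65.  7.] [553. 192.  16.]
0.5 46.7 99.2 -83.5 25.2 [ 4.  6. 53. 49. 88.  1.] [557. 191.  15.]
0.5 45.4 97.5 -81.2 25.2 [ 0.  6. 44. 52. 82.  3.] [552. 191.  15.]
0.5 43.7 118.7 63.2 26.9 [ 0.  5. 13. 65. 69.  6.] [555. 193.  15.]
0.3 45.3 104.8 -75.4 26.2 [ 0.  8. 39. 55. 85.  2.] [556. 191.  15.]
0.1 46.9 97.6 88.5 24.1 [ 5.  0. 69. 44. 94.  2.] [561. 191.  14.]
-0.1 44.7 106.6 64.0 27.2 [-0.  1. 40. 53. 84.  3.] [558. 193.  16.]

-5.4 18.2 83.1 -5.8 10.3 [-5. -5.  2. 58. 75. 69.] [547. 191.   8.]
-6.0 18.1 80.1 -10.0 10.2 [-6. -6.  4. 57. 75. 67.] [546. 191.   8.]
-6.6 17.6 98.2 12.9 11.7 [-7. -4. -5. 62. 75. 67.] [547. 192.   8.]
-6.7 14.6 89.7 -6.0 9.7 [-7. -6. 11. 54. 87. 72.] [558. 191.   7.]
-6.9 14.5 87.2 -9.8 10.1 [-7. -6. 12. 54. 87. 71.] [557. 191.   7.]
-7.0 20.5 82.9 4.8 11.8 [-6. -7.  4. 54. 75. 67.] [547. 193.   8.]
-7.1 19.7 83.8 2.7 11.2 [-6. -7.  2. 56. 75. 69.] [547. 193.   8.]
-7.1 19.3 87.7 10.1 12.1 [-7. -4.  1. 57. 76. 66.] [548. 193.   8.]
```

```bash
cat > search.py <<'E'
import plan; from plan import *
rng=np.random.default_rng(1); best=[]
def ev(p):
    th,ph,ro,g=p
    plan.F=np.vstack([grid(10,6.8,-80,0,4)+[0,s*(6.8+g),0] for s in (1,-1)])
    M=(R.from_euler('z',ph,degrees=True)*R.from_euler('y',180+th,degrees=True)*R.from_euler('z',ro,degrees=True)).as_matrix()
    r,hc,t=evalpose(M); return (min(r)-max(0,hc-33),*p,hc,r,t)
for k in range(16000): best.append(ev((rng.uniform(0,65),rng.uniform(-180,180),rng.uniform(-95,95),rng.choice([0,10,20,30,44]))))
best.sort(key=lambda b:-b[0]); out=[]
for b in best[:25]:
    for k in range(250):
        c=ev((b[1]+rng.normal()*3,b[2]+rng.normal()*4,b[3]+rng.normal()*4,np.clip(b[4]+rng.normal()*4,0,44)))
        if c[0]>b[0]: b=c
    out.append(b)
out.sort(key=lambda b:-b[0])
for b in out[:14]: print(*[np.round(x,1) for x in b[:6]],np.round(b[6],0),np.round(b[7],0))
E
time python3 search.py
```

```text
6.4 46.1 100.6 -86.1 5.3 31.9 [ 7.  7. 60. 46. 92.  6.] [559. 195.  18.]
6.4 45.3 99.7 93.7 6.2 33.0 [ 6.  7. 58. 46. 90.  9.] [558. 195.  18.]
6.2 45.6 100.5 95.6 4.9 31.8 [ 6.  8. 56. 47. 90.  6.] [558. 194.  18.]
6.2 45.8 100.1 -86.6 6.9 34.2 [ 8.  7. 59. 46. 90.  8.] [557. 196.  19.]
5.8 45.0 119.8 60.1 3.9 32.5 [ 7.  6.  6. 66. 61.  6.] [552. 194.  18.]
5.8 45.5 102.4 -81.6 5.3 32.7 [ 6.  9. 52. 48. 90.  6.] [559. 195.  18.]
5.8 47.2 103.0 -89.7 6.0 32.9 [ 7.  6. 65. 45. 98.  6.] [564. 196.  18.]
5.8 46.0 101.9 -84.4 5.0 31.8 [ 6.  9. 58. 47. 92.  6.] [560. 195.  18.]
5.8 47.1 104.1 90.7 6.5 33.5 [ 7.  6. 65. 44. 99.  6.] [565. 197.  19.]
5.7 46.0 104.6 -81.8 5.8 32.4 [ 6.  8. 57. 45. 95.  6.] [564. 196.  19.]
5.6 46.0 106.2 -80.1 6.3 33.2 [ 6.  9. 54. 46. 93.  6.] [564. 197.  19.]
5.5 45.9 97.6 -82.6 5.8 33.5 [ 6.  7. 47. 49. 82.  6.] [551. 195.  19.]
5.3 46.1 100.7 93.6 3.8 29.8 [ 6.  7. 60. 47. 92.  5.] [559. 194.  17.]
5.3 44.7 119.6 60.9 5.1 33.9 [ 6.  7.  8. 66. 60.  7.] [551. 194.  19.]
real	0m57.828s
user	0m57.655s
sys	0m0.350s
```

```bash
cat > go.py <<'E'
from h import *
from cell import bot
def P(th,ph,ro): return R.from_euler('z',ph,degrees=True)*R.from_euler('y',180+th,degrees=True)*R.from_euler('z',ro,degrees=True)
def rows(tgt,Rt,n,s=None):
    s=s or bot.get_state(); p=np.array(s["tcp_pos"]); q=R.from_quat(s["ee_rot"]); w=(q.inv()*Rt).as_rotvec()
    out=[]; pp=p; qq=q
    for k in range(1,n+1):
        pn=p+(np.array(tgt)-p)*k/n; qn=q*R.from_rotvec(w*k/n)
        out.append([np.round(qq.inv().apply(pn-pp)/10,1).tolist(),np.round(np.degrees(w/n),1).tolist()]); pp,qq=pn,qn
    return out,np.degrees(w),np.linalg.norm(np.array(tgt)-p)/n
E
python3 - <<'E'
from go import *; import plan; from plan import *
for ro in (94,-86): print(ro,np.degrees((R.from_quat(bot.get_state()["ee_rot"]).inv()*P(46,100,ro)).as_rotvec()).round(0))
for ph in (98,100,102,104):
  for off in (0,-4):
    M=P(46,ph,ph-190+4 if 0 else -86).as_matrix(); r,hc,t=evalpose(M,off); print(ph,off,np.round(r,1),round(hc,1),t.round(1))
    for up,back in ((0,12),(40,12),(80,15),(120,15),(160,15)):
        b=plan.B@M.T+t+back*ey+[0,0,up]; f=plan.F@M.T+t+back*ey+[0,0,up]
        print("   ",up,np.round([sd(b,OB[k]) for k in OB]+[sd(f,OB[k]) for k in OB],0))
E
```

```text
94 [ 45. -13. -22.]
-86 [-17. -61. 145.]
98 0 [ 3.1  3.1 57.8 46.7 90.   2.6] 24.4 [558.3 191.   14.2]
    0 [15.  4. 59. 12. 43. 91.]
    40 [29.  6. 63. 12. 43. 91.]
    80 [58.  7. 70. 15. 42. 92.]
    120 [86.  7. 82. 15. 49. 92.]
    160 [114.  31. 100.  34.  61.  96.]
98 -4 [ 3.1  7.  53.9 50.5 86.1  2.6] 24.4 [554.3 190.5  14.2]
    0 [15.  8. 55. 12. 47. 88.]
    40 [29. 10. 59. 12. 47. 88.]
    80 [58. 11. 66. 15. 46. 88.]
    120 [86. 11. 78. 15. 53. 88.]
    160 [114.  32.  97.  34.  65.  93.]
100 0 [ 3.3  7.  57.5 49.2 90.   2.6] 24.4 [558.  190.9  14.2]
    0 [15.  8. 59. 12. 46. 91.]
    40 [28. 10. 62. 12. 46. 91.]
    80 [57. 11. 69. 15. 45. 92.]
    120 [85. 11. 79. 15. 51. 92.]
    160 [113.  33.  97.  34.  62.  96.]
100 -4 [ 3.3 11.  53.5 53.  86.   2.6] 24.4 [554.  190.4  14.2]
    0 [15. 12. 55. 12. 50. 87.]
    40 [28. 14. 58. 12. 50. 87.]
    80 [57. 15. 65. 15. 49. 88.]
    120 [85. 15. 76. 15. 54. 88.]
    160 [113.  34.  94.  34.  65.  92.]
102 0 [ 2.   5.5 61.6 45.9 95.9  2.6] 23.8 [563.6 191.8  14.2]
    0 [14.  6. 65. 12. 42. 97.]
    40 [27.  8. 67. 12. 42. 97.]
    80 [56.  8. 72. 15. 42. 98.]
    120 [84. 10. 82. 15. 47. 98.]
    160 [112.  34.  98.  34.  58. 101.]
102 -4 [ 2.3  9.4 57.8 49.7 92.   2.6] 23.8 [559.6 191.4  14.2]
    0 [14.  9. 61. 12. 46. 93.]
    40 [27. 12. 63. 12. 46. 93.]
    80 [56. 12. 69. 15. 45. 94.]
    120 [84. 13. 78. 15. 51. 94.]
    160 [112.  35.  95.  34.  61.  97.]
104 0 [ 0.8  7.7 60.4 46.4 97.3  2.6] 23.6 [565.2 192.4  14.2]
    0 [13.  7. 65. 12. 43. 99.]
    40 [26. 10. 68. 12. 43. 99.]
    80 [55. 10. 72. 15. 42. 99.]
    120 [ 83.  12.  81.  15.  47. 100.]
    160 [111.  35.  97.  34.  57. 102.]
104 -4 [ 0.8 11.6 56.6 50.2 93.4  2.6] 23.6 [561.2 191.9  14.2]
    0 [13. 11. 61. 12. 47. 95.]
    40 [26. 14. 65. 12. 47. 95.]
    80 [55. 14. 68. 15. 46. 95.]
    120 [83. 16. 78. 15. 50. 96.]
    160 [111.  37.  94.  34.  60.  98.]
```

Run:
```python
from go import *
r,w,d=rows((553,206,240),P(46,100,94),16); print(r,w,d)
```

```text
[[[-2.9, -1.6, -0.1], [2.8, -0.8, -1.4]], [[-2.9, -1.7, 0.0], [2.8, -0.8, -1.4]], [[-2.8, -1.8, 0.1], [2.8, -0.8, -1.4]], [[-2.8, -1.8, 0.3], [2.8, -0.8, -1.4]], [[-2.7, -1.9, 0.4], [2.8, -0.8, -1.4]], [[-2.7, -1.9, 0.5], [2.8, -0.8, -1.4]], [[-2.6, -2.0, 0.7], [2.8, -0.8, -1.4]], [[-2.6, -2.0, 0.8], [2.8, -0.8, -1.4]], [[-2.5, -2.0, 0.9], [2.8, -0.8, -1.4]], [[-2.4, -2.0, 1.0], [2.8, -0.8, -1.4]], [[-2.4, -2.0, 1.2], [2.8, -0.8, -1.4]], [[-2.3, -2.0, 1.3], [2.8, -0.8, -1.4]], [[-2.2, -2.0, 1.4], [2.8, -0.8, -1.4]], [[-2.2, -2.0, 1.6], [2.8, -0.8, -1.4]], [[-2.1, -2.0, 1.7], [2.8, -0.8, -1.4]], [[-2.0, -1.9, 1.8], [2.8, -0.8, -1.4]]] [ 44.51082404 -12.5477176  -22.12049832] 33.452734197349834
```

Request:
jog_arm(targets=[[[-2.9,-1.6,-0.1],[2.8,-0.8,-1.4]],[[-2.9,-1.7,0],[2.8,-0.8,-1.4]],[[-2.8,-1.8,0.1],[2.8,-0.8,-1.4]],[[-2.8,-1.8,0.3],[2.8,-0.8,-1.4]],[[-2.7,-1.9,0.4],[2.8,-0.8,-1.4]],[[-2.7,-1.9,0.5],[2.8,-0.8,-1.4]],[[-2.6,-2,0.7],[2.8,-0.8,-1.4]],[[-2.6,-2,0.8],[2.8,-0.8,-1.4]]], claw=-1)

```text
time: 0.95
tcp_pos: [374.4, 396.1, 230.9]
ee_rot: [0.045, 0.977, -0.209, 0.025]
wrist_force: [0.3, -0.8, 0.2]
opening: 0.309
```

Run:
```python
from go import *
s=bot.get_state(); print(s["tcp_pos"],s["q"],s["opening"])
r,w,d=rows((553,206,240),P(46,100,94),11); print(r,w,d)
```

```text
[374.41097062 396.08987312 230.90324448] [ 0.94279732  0.46278018  1.61477088 -0.27252235  1.40214349 -0.44373519] 0.30917421128678085
[[[-1.8, -1.4, 0.7], [1.9, -0.5, -0.9]], [[-1.7, -1.4, 0.7], [1.9, -0.5, -0.9]], [[-1.7, -1.4, 0.8], [1.9, -0.5, -0.9]], [[-1.7, -1.4, 0.9], [1.9, -0.5, -0.9]], [[-1.6, -1.4, 0.9], [1.9, -0.5, -0.9]], [[-1.6, -1.4, 1.0], [1.9, -0.5, -0.9]], [[-1.6, -1.4, 1.1], [1.9, -0.5, -0.9]], [[-1.5, -1.4, 1.1], [1.9, -0.5, -0.9]], [[-1.5, -1.4, 1.2], [1.9, -0.5, -0.9]], [[-1.5, -1.4, 1.3], [1.9, -0.5, -0.9]], [[-1.4, -1.4, 1.3], [1.9, -0.5, -0.9]]] [ 21.18382579  -5.88327519 -10.18686945] 23.725522791877037
```

Tracking is good, so I continue.

Request:
jog_arm(targets=[[[-2.4,-1.9,1.0],[2.6,-0.7,-1.3]],[[-2.4,-1.9,1.1],[2.6,-0.7,-1.3]],[[-2.3,-1.9,1.2],[2.6,-0.7,-1.3]],[[-2.2,-1.9,1.4],[2.6,-0.7,-1.3]],[[-2.2,-1.9,1.5],[2.6,-0.7,-1.3]],[[-2.1,-1.9,1.6],[2.6,-0.7,-1.3]],[[-2.0,-1.9,1.7],[2.6,-0.7,-1.3]],[[-2.0,-1.9,1.8],[2.6,-0.7,-1.3]]])

```text
time: 1.75
tcp_pos: [560.8, 200.3, 232.8]
ee_rot: [-0.054, 0.917, -0.392, 0.044]
wrist_force: [0.4, 0.2, -0.9]
opening: 0.005
```

Run:
```python
from go import *
s=bot.get_state(); print(s["tcp_pos"],s["q"],s["opening"])
r,w,d=rows((553,206,120),P(46,100,94),7); print(r,w,d)
```

```text
[560.83651989 200.29971712 232.82195972] [ 0.66105815  0.58774395  1.57522155 -0.69859756  1.46934109 -0.7737585 ] 0.004899783109430959
[[[0.2, 1.2, 1.0], [-0.1, -0.0, 0.1]], [[0.2, 1.2, 1.0], [-0.1, -0.0, 0.1]], [[0.2, 1.2, 1.0], [-0.1, -0.0, 0.1]], [[0.2, 1.2, 1.0], [-0.1, -0.0, 0.1]], [[0.2, 1.2, 1.0], [-0.1, -0.0, 0.1]], [[0.2, 1.2, 1.0], [-0.1, -0.0, 0.1]], [[0.2, 1.2, 1.0], [-0.1, -0.0, 0.1]]] [-0.4860762  -0.108766    0.81427277] 16.176765186706298
```

Request:
jog_arm(targets=[[[0.4,1.2,0.7],[-0.2,0,0.4]],[[0.4,1.2,0.7],[-0.2,0,0.4]],[[0,0.9,0.8],[0,0,0]],[[0,0,0],[0,0,0]]])

```text
time: 2.15
tcp_pos: [553.0, 204.8, 188.9]
ee_rot: [-0.047, 0.919, -0.389, 0.045]
wrist_force: [0.2, 0.6, 0.5]
opening: 0.007
```

Run:
```python
from go import *; from cell import eyes; import plan; from plan import sd,OB,B,ey
s=bot.get_state(); print(s["tcp_pos"],(R.from_quat(s["ee_rot"]).inv()*P(46,100,94)).as_rotvec(degrees=True))
for tz,n in ((60,10),(17,4)):
    print(tz,rows((553,207,tz),P(46,100,94),n)[0])
d=eyes.snapshot("top"); cv2.imwrite("pics/top1.png",cv2.resize(d["img"][170:350,140:420],None,fx=2.8,fy=2.8)[:,:,::-1])
# actual hand cloud: where would it be after descent to z=17? clearance against pinkA / bench
W=cloud(d); m=roi(100,330,100,330)&(W[...,2]>165)&(W[...,2]<900); Q=W[m]
L=R.from_quat(s["ee_rot"]).inv().apply(Q-s["tcp_pos"])
for k in ('pA','pB','case'): print(k,[round(float(sd(Q+np.array([553,207,z])-s["tcp_pos"],OB[k])),1) for z in (17,60,100,140)])
for a in range(-400,0,40):
    q=L[(L[:,2]>=a)&(L[:,2]<a+40)]
    if len(q)>5: print(a,len(q),np.percentile(q[:,:2],[1,99],axis=0).round(0).ravel())
```

```text
[553.02559749 204.8364634  188.86905296] [-0.1174225  -0.34247057 -0.04886344]
60 [[[0.1, 0.9, 0.9], [-0.0, -0.0, -0.0]], [[0.1, 0.9, 0.9], [-0.0, -0.0, -0.0]], [[0.1, 0.9, 0.9], [-0.0, -0.0, -0.0]], [[0.1, 0.9, 0.9], [-0.0, -0.0, -0.0]], [[0.1, 0.9, 0.9], [-0.0, -0.0, -0.0]], [[0.1, 0.9, 0.9], [-0.0, -0.0, -0.0]], [[0.1, 0.9, 0.9], [-0.0, -0.0, -0.0]], [[0.1, 0.9, 0.9], [-0.0, -0.0, -0.0]], [[0.1, 0.9, 0.9], [-0.0, -0.0, -0.0]], [[0.1, 0.9, 0.9], [-0.0, -0.0, -0.0]]]
17 [[[0.2, 3.1, 2.9], [-0.0, -0.1, -0.0]], [[0.2, 3.1, 2.9], [-0.0, -0.1, -0.0]], [[0.2, 3.1, 2.9], [-0.0, -0.1, -0.0]], [[0.2, 3.1, 2.9], [-0.0, -0.1, -0.0]]]
pA [18.7, 18.7, 19.5, 25.1]
pB [64.0, 67.4, 76.6, 86.5]
case [20.6, 20.6, 20.6, 20.6]
-360 35 [  56. -174.   70. -159.]
-320 573 [  -4. -169.   71.  -89.]
-280 250 [-36. -99.  21. -12.]
-240 964 [-38. -41.  37.  -4.]
-200 869 [-36. -44.  35.   7.]
-160 912 [-31. -91.  31. -16.]
-120 845 [-33. -91.  32.  74.]
-40 155 [-12. -13.  11.  -2.]
```

View pics/top1.png

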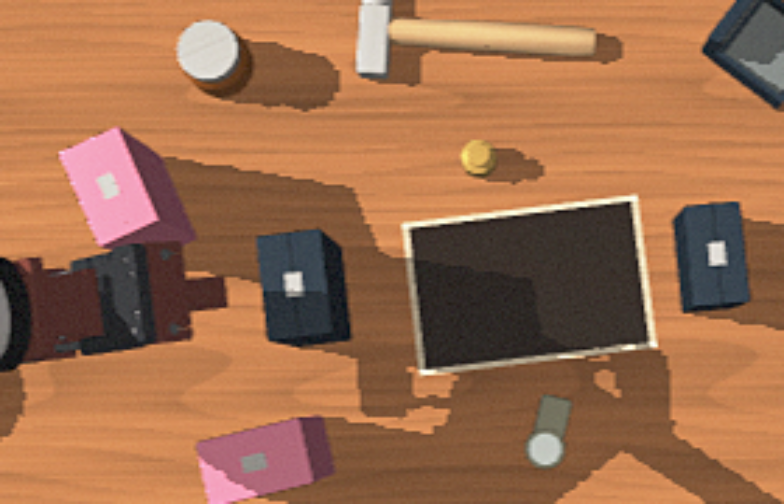

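The hand sits behind the tall case (crop centre about (300,288)), between the pinks and clear of both by more than 10 mm in the cloud check. Descending.

Request:
jog_arm(targets=[[[0.1,1.7,1.6],[0,0,0]],[[0.1,1.7,1.6],[0,0,0]],[[0.1,1.7,1.6],[0,0,0]],[[0.1,1.7,1.6],[0,0,0]],[[0.1,1.7,1.6],[0,0,0]],[[0.1,1.2,1.1],[0,0,0]],[[0,0,0],[0,0,0]]])

```text
time: 2.9
tcp_pos: [554.1, 211.7, 51.7]
ee_rot: [-0.048, 0.92, -0.387, 0.049]
wrist_force: [-0.1, -0.7, 0.1]
opening: 0.004
```

Run:
```python
from go import *
s=bot.get_state(); print(s["tcp_pos"],s["q"],(R.from_quat(s["ee_rot"]).inv()*P(46,100,94)).as_rotvec(degrees=True))
q=R.from_quat(s["ee_rot"]).inv()
print("1mm along push dir in tool:",q.apply([.1123,-.9937,0]),"down",q.apply([0,0,-1]),"x",q.apply([.9937,.1123,0]))
print(rows((554.5,203,17),P(46,100,94),3)[0])
```

```text
[554.11314787 211.65644189  51.71729312] [ 0.67868099  0.83943943  1.60442709 -0.72428386  1.25462504 -0.56135674] [ 0.08209068  0.08010523 -0.09262194]
1mm along push dir in tool: [ 0.01332146 -0.69702418  0.71695942] down [0.05230963 0.71650873 0.69561408] x [-0.99856751  0.02823729  0.04600602]
[[[0.1, 0.6, 1.0], [0.0, 0.0, -0.0]], [[0.1, 0.6, 1.0], [0.0, 0.0, -0.0]], [[0.1, 0.6, 1.0], [0.0, 0.0, -0.0]]]
```

Request:
jog_arm(targets=[[[0.1,0.6,1.0],[0,0,0]],[[0.1,0.6,1.0],[0,0,0]],[[0.0,0.5,0.9],[0,0,0]],[[0,0,0],[0,0,0]]])

```text
time: 3.3
tcp_pos: [555.9, 202.8, 18.4]
ee_rot: [-0.048, 0.92, -0.387, 0.05]
wrist_force: [-0.3, 0.5, -0.1]
opening: 0.004
```

```bash
cat > st.py <<'E'
from go import *
s=bot.get_state(); p=s["tcp_pos"]; i=np.array([569.8,-20.1]); d=p[:2]-i
print("t",s["time"],"tcp",p.round(1),"inlay xy",(d@[.9937,.1122]).round(1),(d@[-.1122,.9937]).round(1),"F",s["wrist_force"].round(1))
E
cat > look.py <<'E'
import sys; from h import *; from cell import eyes
d=eyes.snapshot("top"); W=cloud(d); z=W[...,2]; i=np.array([569.8,-20.1]); a=np.radians(6.45); A=np.array([[np.cos(a),np.sin(a)],[-np.sin(a),np.cos(a)]])
im=d["img"].astype(int); blue=(im[...,2]>=im[...,0])&(im.max(2)<140)
D=W[...,:2]-i; lx=D@A[0]; ly=D@A[1]
r=box("tall",blue&(z>float(sys.argv[1]))&(z<165)&(abs(lx)<100)&(ly>-110)&(ly<215),W)
print("centre in inlay",(A@(r[0]-i)).round(1),"corners",(A@(np.array(r[3])-i).T).T.round(1).tolist())
if len(sys.argv)>2: cv2.imwrite(sys.argv[2],cv2.resize(d["img"][170:350,140:420],None,fx=2.8,fy=2.8)[:,:,::-1])
E
python3 st.py; python3 look.py 135
```

```text
t 3.3 tcp [555.9 202.8  18.4] inlay xy 11.2 223.1 F [-0.3  0.5 -0.1]
tall 860 z 150.3 [561.2 156.5] [80.1 50.4] 6.78 [[518.5, 176.8000030517578], [524.4000244140625, 126.80000305175781], [603.9000244140625, 136.1999969482422], [598.0, 186.3000030517578]]
centre in inlay [ 11.3 176.4] corners [[-28.9, 201.4], [-28.6, 151.1], [51.4, 151.5], [51.2, 201.9]]
```

Request:
jog_arm(targets=[[[0,-0.2,0.2],[0.1,1.2,1.2]],[[0,-0.2,0.2],[0.1,1.2,1.2]],[[0,-0.4,0.4],[0,0,0]],[[0,-0.4,0.4],[0,0,0]],[[0,-0.4,0.4],[0,0,0]],[[0,-0.4,0.4],[0,0,0]],[[0,-0.4,0.4],[0,0,0]]])

```text
time: 4.05
tcp_pos: [560.3, 167.8, 21.3]
ee_rot: [-0.017, 0.921, -0.387, 0.04]
wrist_force: [0.9, 0.4, -0.2]
opening: 0.004
```

```bash
python3 st.py; python3 look.py 135
```

```text
t 4.05 tcp [560.3 167.8  21.3] inlay xy 11.7 187.8 F [ 0.9  0.4 -0.2]
tall 853 z 150.2 [561.5 137.2] [79.8 50.7] 3.43 [[520.2000122070312, 160.10000610351562], [523.2000122070312, 109.5999984741211], [602.7999877929688, 114.30000305175781], [599.7999877929688, 164.89999389648438]]
centre in inlay [  9.4 157.2] corners [[-29.0, 184.6], [-31.7, 134.1], [47.9, 129.8], [50.6, 180.5]]
```

Request:
jog_arm(targets=[[[0.4,0.3,0.0],[0,0,0]],[[0.35,0.1,0.1],[0,0,0]],[[0,-0.35,0.35],[0,0,0]],[[0,-0.35,0.35],[0,0,0]],[[0,-0.35,0.35],[0,0,0]],[[0,-0.35,0.35],[0,0,0]],[[0,0,0],[0,0,0]]])

```text
time: 4.8
tcp_pos: [553.1, 147.2, 17.2]
ee_rot: [-0.017, 0.921, -0.387, 0.039]
wrist_force: [-0.5, -0.1, 0.3]
opening: 0.004
```

```bash
python3 st.py; python3 look.py 135
```

```text
t 4.8 tcp [553.1 147.2  17.2] inlay xy 2.1 168.1 F [-0.5 -0.1  0.3]
tall 849 z 149.9 [562.8 117.4] [79.7 50.8] 4.61 [[521.0, 139.5], [525.0999755859375, 88.9000015258789], [604.5999755859375, 95.30000305175781], [600.5, 145.89999389648438]]
centre in inlay [  8.5 137.4] corners [[-30.6, 164.1], [-32.2, 113.3], [47.5, 110.8], [49.2, 161.5]]
```

Request:
jog_arm(targets=[[[0,-0.35,0.35],[0,0,0]],[[0,-0.35,0.35],[0,0,0]],[[0,-0.35,0.35],[0,0,0]],[[0,-0.35,0.35],[0,0,0]],[[0,0,0],[0,0,0]]])

```text
time: 5.35
tcp_pos: [554.6, 126.0, 17.4]
ee_rot: [-0.017, 0.921, -0.387, 0.039]
wrist_force: [0.1, -0.3, -0.3]
opening: 0.001
```

```bash
python3 st.py; python3 look.py 135
```

```text
t 5.35 tcp [554.6 126.   17.4] inlay xy 1.3 146.9 F [ 0.1 -0.3 -0.3]
tall 844 z 150.2 [564.4  95.9] [79.8 50.2] 4.51 [[522.5999755859375, 117.9000015258789], [526.5999755859375, 67.80000305175781], [606.0999755859375, 74.0], [602.0999755859375, 124.0999984741211]]
centre in inlay [  7.7 115.9] corners [[-31.4, 142.4], [-33.1, 92.2], [46.6, 89.4], [48.3, 139.7]]
```

Request:
jog_arm(targets=[[[0.2,-0.35,0.35],[0,0,0]],[[0,-0.35,0.35],[0,0,0]],[[0,-0.35,0.35],[0,0,0]],[[0,0,0],[0,0,0]],[[0,0.7,-0.7],[0,0,0]],[[0,0.7,-0.7],[0,0,0]]])

```text
time: 6.0
tcp_pos: [551.9, 129.7, 17.5]
ee_rot: [-0.016, 0.921, -0.387, 0.039]
wrist_force: [-0.7, -0.5, 0.1]
opening: 0.005
```

```bash
python3 st.py; python3 look.py 135 pics/top2.png
python3 - <<'E'
from go import *
s=bot.get_state(); q=R.from_quat(s["ee_rot"]).inv(); print("up",q.apply([0,0,1]),"back",q.apply([-.1122,.9937,0]), "x",q.apply([.9937,.1122,0]))
E
```

```text
t 6.0 tcp [551.9 129.7  17.5] inlay xy -0.9 150.9 F [-0.7 -0.5  0.1]
tall 836 z 150.3 [563.9  80.3] [79.9 50.1] 6.08 [[521.5, 101.0], [526.7999877929688, 51.099998474121094], [606.2999877929688, 59.599998474121094], [600.9000244140625, 109.4000015258789]]
centre in inlay [  5.4 100.4] corners [[-34.4, 125.8], [-34.7, 75.6], [45.2, 75.1], [45.5, 125.2]]
up [-0.05997253 -0.7136352  -0.69794562] back [ 0.05103501  0.6961076  -0.71614116] x [-0.9969088   0.07856845  0.00532695]
```

Request:
jog_arm(targets=[[[-0.2,-2.0,-1.9],[0,0,0]],[[-0.2,-2.0,-1.9],[0,0,0]],[[-0.3,-2.0,-1.9],[0,0,0]],[[-0.3,-2.0,-1.9],[0,0,0]],[[0,0,0],[0,0,0]]])

```text
time: 6.55
tcp_pos: [555.5, 134.6, 130.6]
ee_rot: [-0.019, 0.921, -0.387, 0.04]
wrist_force: [-0.2, -0.4, -0.2]
opening: 0.003
```

```bash
python3 st.py; python3 look.py 135
```

```text
t 6.55 tcp [555.5 134.6 130.6] inlay xy 3.2 155.3 F [-0.2 -0.4 -0.2]
tall 846 z 150.2 [563.9  80.1] [80.1 49.8] 6.31 [[521.2999877929688, 100.5], [526.7999877929688, 51.0], [606.4000244140625, 59.79999923706055], [601.0, 109.30000305175781]]
centre in inlay [  5.4 100.2] corners [[-34.6, 125.3], [-34.7, 75.5], [45.3, 75.3], [45.5, 125.1]]
```

View pics/top2.png

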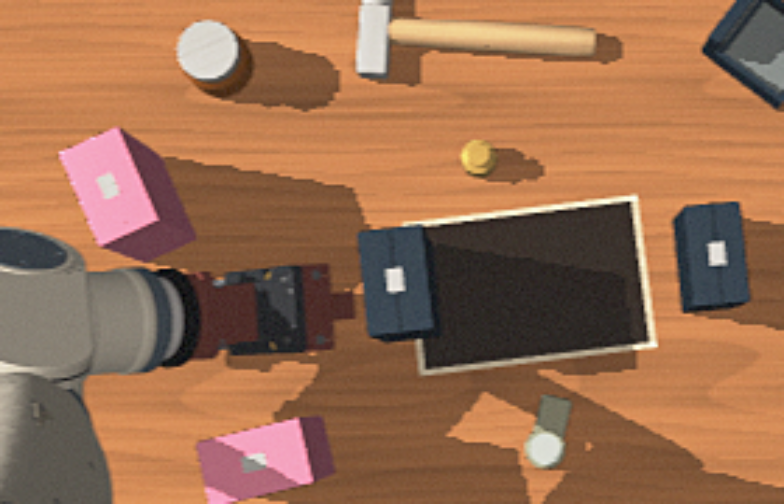

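The case (crop about (398,280)) stands straddling the border, and nothing else has been disturbed. Now the push near the top.

Request:
jog_arm(targets=[[[0,-0.3,0.7],[0,0,0]],[[0,-0.3,0.7],[0,0,0]],[[0,-0.5,0.5],[0,0,0]],[[0,-0.35,0.35],[0,0,0]],[[0,-0.35,0.35],[0,0,0]],[[0,-0.35,0.35],[0,0,0]],[[0,-0.35,0.35],[0,0,0]]])

```text
time: 7.3
tcp_pos: [555.5, 89.4, 118.6]
ee_rot: [-0.021, 0.921, -0.388, 0.036]
wrist_force: [0.8, 0.9, 0.0]
opening: 0.008
```

```bash
python3 st.py; python3 look.py 125
```

```text
t 7.3 tcp [555.5  89.4 118.6] inlay xy -1.9 110.4 F [0.8 0.9 0. ]
tall 875 z 151.9 [566.3  57.8] [79.9 53.1] 5.75 [[523.9000244140625, 80.19999694824219], [529.2000122070312, 27.299999237060547], [608.7000122070312, 35.29999923706055], [603.4000244140625, 88.19999694824219]]
centre in inlay [ 5.3 77.8] corners [[-34.3, 104.8], [-35.0, 51.7], [44.9, 50.7], [45.6, 103.8]]
```

Top centre height has risen to 152 mm with the top moved 22 mm, so it is tipping about the far foot edge, about 8.6°, without sliding. Continue.

Request:
jog_arm(targets=[[[0,-0.35,0.35],[0,0,0]],[[0,-0.35,0.35],[0,0,0]],[[0,-0.35,0.35],[0,0,0]],[[0,-0.35,0.35],[0,0,0]],[[0,-0.35,0.35],[0,0,0]],[[0,-0.35,0.35],[0,0,0]],[[0,-0.35,0.35],[0,0,0]],[[0,0,0],[0,0,0]]])

```text
time: 8.15
tcp_pos: [558.0, 50.8, 119.6]
ee_rot: [-0.021, 0.921, -0.389, 0.036]
wrist_force: [0.6, 0.2, -0.1]
opening: 0.007
```

```bash
python3 st.py; python3 look.py 40 pics/top3.png
```

```text
t 8.15 tcp [558.   50.8 119.6] inlay xy -3.8 71.8 F [ 0.6  0.2 -0.1]
tall 2276 z 50.3 [574.5 -21.4] [ 80.3 149.4] 5.97 [[526.7999877929688, 48.79999923706055], [542.4000244140625, -99.80000305175781], [622.2999877929688, -91.5], [606.7000122070312, 57.099998474121094]]
centre in inlay [ 4.5 -1.8] corners [[-35.0, 73.3], [-36.2, -76.1], [44.1, -76.8], [45.3, 72.6]]
```

View pics/top3.png

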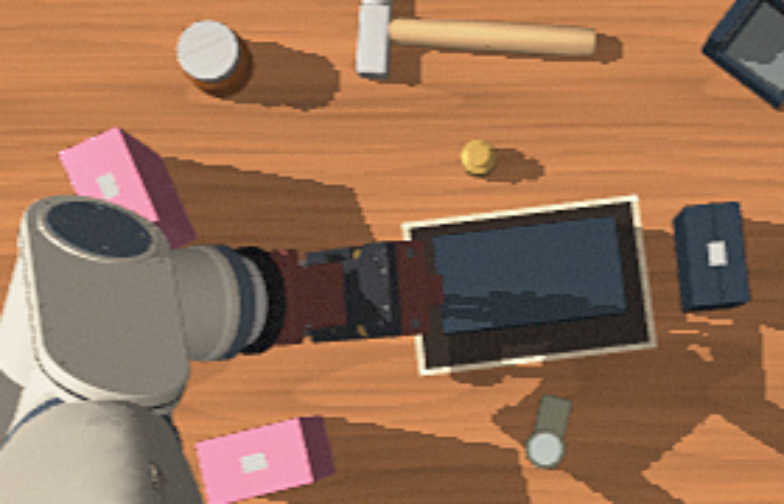

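The case lies flat at z ≈ 50, centred at (4.5, -1.8) in the rectangle and inside on all sides (crop about (530,275)). Next I retreat upwards, check again and hand in.

Request:
jog_arm(targets=[[[-0.1,-1.4,-1.4],[0,0,0]],[[-0.1,-2,-2],[0,0,0]],[[-0.1,-2,-2],[0,0,0]],[[-0.1,-2,-2],[0,0,0]],[[0,0,0],[0,0,0]],[[0,0,0],[0,0,0]]])

```text
time: 8.8
tcp_pos: [556.3, 53.2, 226.7]
ee_rot: [-0.022, 0.921, -0.388, 0.035]
wrist_force: [0.6, -0.1, -1.5]
opening: 0.007
```

```bash
python3 st.py; python3 look.py 40
python3 - <<'E'
from h import *; from cell import bot,eyes
d=eyes.snapshot("top"); W=cloud(d); z=W[...,2]
for n,r,h in (("short",(375,415,235,290),82),("loupe",(320,350,308,342),5),("jar",(195,235,170,205),40)): box(n,roi(*r)&(z>h),W)
print(bot.close_job())
E
```

```text
t 8.8 tcp [556.3  53.2 226.7] inlay xy -5.2 74.3 F [ 0.6 -0.1 -1.5]
tall 2287 z 50.3 [574.9 -21.4] [ 80.9 149.5] 5.92 [[527.0, 48.79999923706055], [542.4000244140625, -99.9000015258789], [622.7999877929688, -91.5], [607.4000244140625, 57.099998474121094]]
centre in inlay [ 4.9 -1.9] corners [[-34.8, 73.3], [-36.2, -76.2], [44.6, -76.9], [46.0, 72.5]]
short 767 z 95.2 [ 585.9 -168.1] [80.4 45.5] 4.52 [[544.0999755859375, -148.60000610351562], [547.7000122070312, -194.0], [627.7999877929688, -187.60000610351562], [624.2000122070312, -142.3000030517578]]
loupe 308 z 17.9 [446.9 -35.7] [31.9 59.4] 77.71 [[414.5, -45.0], [472.5, -57.599998474121094], [479.29998779296875, -26.399999618530273], [421.29998779296875, -13.800000190734863]]
jar 447 z 69.4 [759.3 237.4] [48.1 49.8] 80.76 [[730.9000244140625, 217.6999969482422], [780.0, 209.6999969482422], [787.7000122070312, 257.20001220703125], [738.5999755859375, 265.20001220703125]]
the job is handed in; nothing more can be done
None
```

The tall case is lying flat on its broad face inside the leather rectangle, and I handed the job in at about 9 s of the 45 s allowed.

- **Low push:** I leaned the closed fingers back 46° to pass between the two pink look-alikes. I then slid the case about 76 mm, still standing, until its leading foot edge was 25 mm inside the rectangle. It turned by about 3° early on, and I corrected that by shifting the contact point. The contact was at roughly 25–30 mm by my estimate, slightly above your 20 mm figure, because a lower hand would have hit the bench. The case slid without tipping.
- **Top push:** I pushed at about 130 mm up until it toppled by itself about its far foot edge.
- **Final position:** its top face is at z = 50 mm, centred at (5, -2) mm in the rectangle. Its corners reach at most 46 mm of the 65 mm half-width and 77 mm of the 100 mm half-length.
- **Everything else:** the short case, loupe and jar measured within about 1 mm of their starting positions. I did not re-measure the brass weight, ring box, hammer, dish and screwdriver. In the pictures, the weight and hammer (and the visible part of the ring box) looked unmoved. The dish and screwdriver were outside the later crops, and the arm passed above the dish. The hand was retracted clear of everything.

No check failed or disagreed.

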